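# Check the 12-tooth change gear on the lathe's gear tester

## Robot

A 6-joint arm with a two-finger parallel gripper is mounted at the origin on the work surface. World frame = base frame: x ahead of the robot, y to its left, z up, the work surface at z = 0. Lengths are in mm, angles in rad, forces in N, time in s.
With the tool pointing down it reaches from about 350 to 875 mm from the base axis. Payload 4.2 kg.
Tool frame: the origin (TCP) lies on the mounting face of the last link; the fingertips stand 173 mm ahead of it and the grasp point (between the pads) lies 155 mm ahead of it (tcp_to_grasp is the distance from the TCP to the grasp point, in mm); z points along the fingers, y is the direction in which the jaws open and shut (so a half turn about z gives the same grasp; the last joint's range is limited). The gripper opens to 85 mm and grips with 20 to 120 N. Pads are 22 mm wide; open, the fingers measure 114 mm over their backs; the gripper's body (76 mm by 85 mm) begins 54 mm behind the grasp point. The pads swing forward as they close: fully open they stand 13 mm farther back than shut.
Start: joints at [-1.068, 0.385, 0.008, 0, -1.194, -0.259], TCP at [150.888, -606.492, 404.712] pointing down, gripper open.
Joint ranges: [-3.14, 3.14], [-1.21, 2.06], [-1.07, 1.41], [-3.16, 2.05], [-2.99, -0.16], [-3.1, 3.1]. Speed limits (rad/s): [2.79, 2.79, 3.14, 3.14, 3.14, 3.14].

## Interface

Orientations are given as a unit quaternion [x, y, z, w].
In Python, from bench import * gives the robot as it stands. The module is installed in compiled form; this text tells all that it offers.
- The arm moves only by the tool apply_moves, never from a script. Its arguments are lists of equal length, an entry for each row: "fingers": the closure, from 0 (fully open) to 1 (shut); "dp": the shift along the world's x, y, z in cm, a list of three; "yaw": the turn about the world's z in degrees. A call has 1 to 10 rows; each row is the pose to reach, as a shift and turn from the pose measured when the call began; what a row does not reach only later rows make up. A row lasts 1/10 s, in which the tool goes at most 50 mm and 8.59 degrees, less where a joint would pass 70% of its speed; a pose out of reach is approached as far as the arm can. A call with a gripper value outside its range is refused whole. The fingers move at their own pace and stop on an object; the grip force is fixed at half the most. Time passes only in rows, so rows that repeat a pose let the fingers close. It gives the time, the measured TCP pose, the force and the opening at its end, in the units of the state.
- read_state(): the state, without advancing time (a new reading comes with each control period).
- get_image(name): name is "side" or "top" or "wrist"; returns a dict with "color" (420x560x3 uint8, blue, green, red), "mtx" (3x3 intrinsics, pixels), "camera_from_world" (4x4, takes a point from world to camera coordinates); the wrist camera has in their place "tool_from_camera" (4x4, takes a point from camera to tool coordinates, whose origin is the TCP and whose axes are the flange's). Camera axes: x right, y down, z forward; pixel columns grow to the right and rows downward; lengths in mm; the calibration is good to about 2 mm. A picture is of the moment at which its call begins: read the wrist's pose just before it. There is no depth.
- job_done(): hands the job in, once; it reports no verdict.
The state is a dict: "clock": time; "joints": joint angles; "joint_vel": joint speeds; "joint_efforts": joint torques, N m; "position": TCP position; "ee_rot": TCP orientation; "contact_force": force on the tool from outside, world axes, zero at the start; "wrist_torque": the same for the moment, N m; "gripper_width": finger opening in mm.
Only numpy, scipy, OpenCV 4.12 (cv2) and the standard library are available. Lean on these libraries where they do the work, as an engineer would, in place of code of your own. Each camera call takes 0.05 s, during which the arm holds its last target. There are 200 camera calls.

## Task

The disc lathe's drive needs its 12-tooth change gear checked. Pick the brass gear with 12 teeth out of the loose gears and lower it gently over the tester's empty post, hub up, until it sits down on the shoulder. Then slide the tester's carriage all the way in towards that post, so that the master gear meshes with it, and let go.

Things in the scene. Friction and masses are not known exactly. Their poses are not given: they have to be found in the camera images.
- gear_12: Loose brass spur gear with 12 teeth, flat on the table, hub up: 69 mm over the tips, toothed disc 12 mm thick, round hub 34 mm in diameter above it, 42 mm tall in all, 22 mm bore right through, 0.2-0.4 kg. Origin: on the axis at the underside; z along the axis to the hub. Like gears with 10 teeth (59 mm) and 16 (89 mm) and a toothless pulley lie about it.
- test_post (a point): Fixed empty post on the tester's grey base plate (120 x 270 x 12 mm). The point is on its axis, on the shoulder (40 mm wide, 30 mm above the table) where the gear's underside rests. Above the point: a 19 mm steel pin, straight for 22 mm, then a cone to a 6 mm flat tip 36 mm above the point. The gear fits with 1.5 mm play all round and turns freely.
- carriage (a joint): Travel of the tester's aluminium carriage, m: 0 fully out, 0.05 fully in on its stop. Slides level and straight from handle towards post, 2 N friction, stays put. Carries a free-turning steel 14-tooth master gear (79 mm over tips, 12 mm thick, level with a seated gear); fully in, its axis is 66 mm from the post and it meshes with a 12-tooth gear; the round-nosed teeth turn each other into mesh.
- carriage_handle (a point): Top centre of the carriage's upright handle: a round dark steel rod, 22 mm in diameter, rising 62 mm from the carriage's flat top to 90 mm above the table. It stands 65 mm beyond the master gear's axis, on the line through the post and that axis, and moves with the carriage.
There are look-alikes about, which are no part of the job. Leave any pink or purple look-alike of the gear_12 alone.

How it is judged:
By the outcome, as a careful person would: the job done as asked, in the order asked, and still so for the second after the job is handed in, with the robot touching nothing.
It also fails if it takes over 40 s, if anything falls off the work surface, if the arm or the gripper's body presses on something with over 40 N, if the wrist force passes 120 N, or if a joint passes its speed limit or range.

## Working session

There is one attempt and no reset: what is moved stays moved. The work goes in short steps, Python scripts to look and compute and a tool call to move; the robot and the scene stay as the last step left them, time stands still between calls to the robot, and variables do not carry over. Pictures are saved under pics/ and viewed, about 8 in all and at most 12, crops included, and the job is handed in when it is done.

Besides the shell and the picture viewer there is one more tool, called after "Request:" by a JSON object that holds its "op" and its "data", one argument or row to a line. apply_moves: Moves the arm, as the interface text tells. Its arguments: {"type":"object","properties":{"fingers":{"type":"array","items":{"type":"number"}},"dp":{"type":"array","items":{"type":"array","items":{"type":"number"}}},"yaw":{"type":"array","items":{"type":"number"}}},"required":["fingers","dp","yaw"]}

```bash
mkdir -p pics
cat > h.py <<'E'
from bench import *
import numpy as np, cv2
from scipy.spatial.transform import Rotation as R
def snap(name,fn=None):
    s=read_state(); im=get_image(name); K=np.array(im["mtx"])
    if name=="wrist":
        T=np.eye(4);T[:3,:3]=R.from_quat(s["ee_rot"]).as_matrix();T[:3,3]=s["position"]
        W=T@np.array(im["tool_from_camera"])
    else: W=np.linalg.inv(np.array(im["camera_from_world"]))
    if fn: cv2.imwrite("pics/"+fn,im["color"])
    return im["color"],K,W
def onplane(px,K,W,z):
    px=np.atleast_2d(np.array(px,float)); d=np.c_[px,np.ones(len(px))]@np.linalg.inv(K).T@W[:3,:3].T
    o=W[:3,3]; return o+d*((z-o[2])/d[:,2:])
def proj(p,K,W):
    c=(np.atleast_2d(p)-W[:3,3])@W[:3,:3]; q=c@K.T; return q[:,:2]/q[:,2:]
E
python3 - <<'E'
from h import *
a=snap("top","top.png");b=snap("side","side.png");c=snap("wrist","wrist.png")
for i in(a,b,c):print(i[1].round(1).tolist(),i[2].round(3).tolist())
s=read_state();print(s)
E
```

```text
[[460.7, 0.0, 281.3], [0.0, 460.7, 209.3], [0.0, 0.0, 1.0]] [[0.023, -0.996, 0.082, 531.794], [-0.999, -0.02, 0.036, -17.095], [-0.034, -0.082, -0.996, 967.018], [0.0, 0.0, 0.0, 1.0]]
[[492.8, 0.0, 284.0], [0.0, 492.8, 212.4], [0.0, 0.0, 1.0]] [[0.95, -0.246, 0.193, 416.652], [-0.312, -0.726, 0.612, -636.884], [-0.011, -0.642, -0.767, 876.866], [0.0, 0.0, 0.0, 1.0]]
[[355.4, 0.0, 281.0], [0.0, 355.4, 206.6], [0.0, 0.0, 1.0]] [[-0.242, 0.916, 0.319, 67.901], [0.97, 0.228, 0.081, -627.254], [0.002, 0.329, -0.944, 372.683], [0.0, 0.0, 0.0, 1.0]]
{'clock': 0.15, 'joints': array([-1.06838930e+00,  3.85397900e-01,  6.93856604e-03, -3.66727822e-04,
       -1.19400412e+00, -2.58600540e-01]), 'joint_vel': array([ 0.00030289, -0.00266378,  0.00289938,  0.00170502,  0.00072889,
       -0.00143728]), 'joint_efforts': array([-8.81621645e-05, -3.92678368e+01,  1.88582325e+01,  4.18857917e+00,
       -3.41659732e-03, -4.23761165e-06]), 'position': array([ 150.87283214, -606.36415558,  403.85912806]), 'ee_rot': array([-1.21534394e-01,  9.92586856e-01,  8.37245618e-04, -1.51321490e-04]), 'contact_force': array([-1.24633372,  0.66608075, -0.63450602]), 'wrist_torque': array([ 0.00580529,  0.0910109 , -0.0094583 ]), 'gripper_width': 85.2786293653576}
```

View pics/top.png

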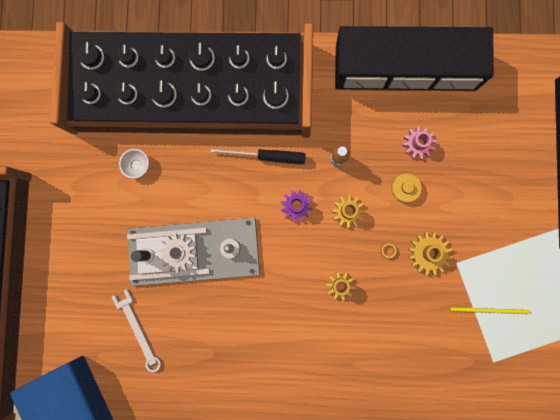

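View pics/side.png

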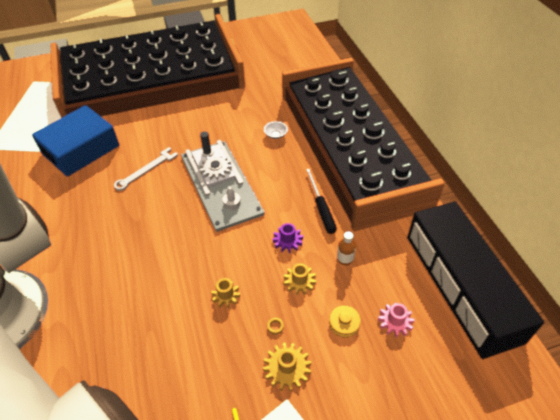

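The top view shows the brass gears at (348,211) (about 33 px across, so probably the 12-tooth), (341,287) small and (431,254) large. The pulley is at (407,188). The tester post is near (230,248), the master gear near (178,253) and the handle near (140,255).

Run:
```python
from h import *
im,K,W=snap("top")
hsv=cv2.cvtColor(im,cv2.COLOR_BGR2HSV)
print(hsv[205:218:4,348],hsv[222:226,348],hsv[330,250])
m=cv2.inRange(hsv,(20,120,90),(32,255,255))
n,l,st,ce=cv2.connectedComponentsWithStats(m)
for i in range(1,n):
    if st[i,4]>80: 
        c=max(cv2.findContours((l==i).astype('u1'),0,1)[0],key=len);(x,y),r=cv2.minEnclosingCircle(c)
        print(st[i],(x,y),r,onplane((x,y),K,W,12).round(0),r*2*2.07)
for nme,p,z in(("post",(230,248),66),("master",(178,253),45),("handle",(140,255),90)):print(nme,onplane(p,K,W,z).round())
cv2.imwrite("pics/z.png",np.hstack([cv2.resize(im[210:295,120:265],None,fx=3,fy=3,interpolation=2),cv2.resize(im[180:265,310:410],None,fx=3,fy=3,interpolation=2)]))
```

```text
[[ 18 155 102]
 [ 12 170 159]
 [ 12 172 148]
 [ 19 176 203]] [[ 24 170 225]
 [ 23 166 226]
 [ 23 173 223]
 [ 25 162 222]] [ 12 173 215]
[393 175  24  26 271] (406.0, 187.5) 13.463011741638184 [[ 660. -240.   12.]] 55.736868610382075
[410 236  16  16  81] (416.75, 244.25) 8.86717414855957 [[ 544. -262.   12.]] 36.71010097503662
[450 307  80   7 291] (489.5, 310.5) 39.57913589477539 [[ 414. -407.   12.]] 163.8576226043701
post [[528. 114.  66.]]
master [[515. 222.  45.]]
handle [[510. 283.  90.]]
```

View pics/z.png

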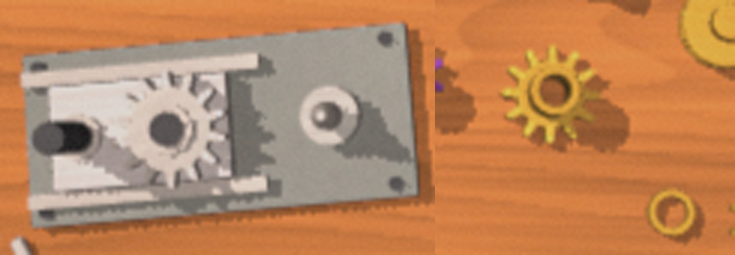

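Run:
```python
from h import *
im,K,W=snap("top")
for nme,p,z in(("hub",(349.3,210.3),42),("shoulder",(229.5,248.5),45),("posttip",(229,248),66)):print(nme,onplane(p,K,W,z).round())
```

```text
hub [[ 608. -120.   42.]]
shoulder [[527. 118.  45.]]
posttip [[528. 116.  66.]]
```

Request:
{"op": "apply_moves", "data": {
  "fingers": [0, 0, 0, 0, 0, 0, 0, 0, 0, 0],
  "dp": [
    [4, 4, 0],
    [8, 8, 0],
    [12, 12, 0],
    [16, 16, 0],
    [20, 20, 0],
    [23.5, 23.5, 0],
    [27, 27, 0],
    [30.5, 30.5, 0],
    [34, 34, 0],
    [37, 37, 0]
  ],
  "yaw": [8, 16, 24, 32, 40, 48, 56, 64, 72, 80]
}}

```text
clock: 1.25
position: [505.5, -251.1, 404.4]
ee_rot: [0.733, -0.68, -0.0, 0.0]
contact_force: [1.8, -0.8, -0.8]
gripper_width: 85.1
```

Request:
{"op": "apply_moves", "data": {
  "fingers": [0, 0, 0, 0, 0],
  "dp": [
    [3, 3.5, -2],
    [6, 7, -5],
    [9, 10.5, -8],
    [10, 12.5, -9],
    [10, 12.5, -9]
  ],
  "yaw": [2, 4, 4, 4, 4]
}}

```text
clock: 1.75
position: [606.6, -122.9, 310.7]
ee_rot: [0.758, -0.652, -0.002, 0.002]
contact_force: [0.4, -0.6, -0.1]
gripper_width: 85.7
```

Run:
```python
from h import *
im,K,W=snap("wrist","w1.png");s=read_state();print(s["position"],R.from_quat(s["ee_rot"]).as_matrix().round(3))
print(proj([[608,-120,42],[608,-120,12]],K,W))
np.savez("w1.npz",im=im,K=K,W=W)
```

```text
[ 606.07435068 -124.39229324  312.37964436] [[ 0.147 -0.989 -0.004]
 [-0.989 -0.147 -0.   ]
 [-0.     0.004 -1.   ]]
[[275.35956488 213.19871533]
 [275.71765601 200.05622109]]
```

View pics/w1.png

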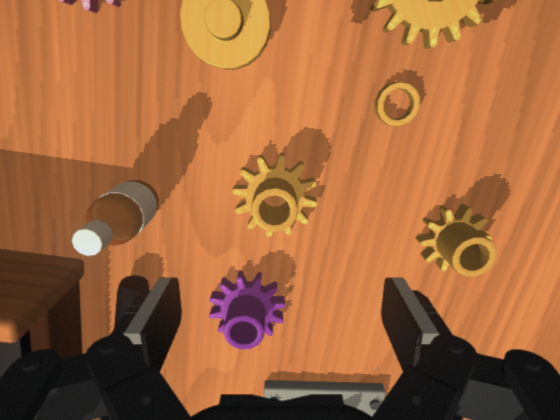

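Wrist view: the 12-tooth candidate's hub top is at (274,210), close to the predicted (275,213). The purple decoy is well below it at (245,310). I'll refine the centre and count the teeth.

```bash
python3 - <<'E'
from h import *
d=np.load("w1.npz");im,K,W=d["im"],d["K"],d["W"]
hsv=cv2.cvtColor(im,cv2.COLOR_BGR2HSV)
m=cv2.inRange(hsv,(17,110,70),(34,255,255))[140:250,220:330]
n,l,st,ce=cv2.connectedComponentsWithStats(m);i=1+st[1:,4].argmax();m=(l==i).astype('u1')*255
c=max(cv2.findContours(m,0,1)[0],key=len)
p=onplane(c[:,0,:]+[220,140],K,W,12)[:,:2].astype('f4')
o,r=cv2.minEnclosingCircle(p);print("disc",o,r*2)
v=p-o;a=np.degrees(np.arctan2(v[:,1],v[:,0]));rr=np.hypot(*v.T)
prof=[rr[np.abs((a-t+180)%360-180)<4].max(initial=0).round(0) for t in range(-180,180,6)];print(prof)
z=cv2.resize(im[140:250,220:330],None,fx=5,fy=5,interpolation=2);zm=cv2.cvtColor(cv2.resize(m,None,fx=5,fy=5,interpolation=0),8)
cv2.imwrite("pics/w1z.png",np.hstack([z,zm])[:, :])
# bore (hole at top): dark non-brass inside filled contour
f=np.zeros_like(m);cv2.drawContours(f,[c],-1,255,-1);h=cv2.bitwise_and(f,cv2.bitwise_not(m))
n,l,st,ce=cv2.connectedComponentsWithStats(h)
for j in range(1,n):
  if st[j,4]>15: print(st[j],ce[j]+[220,140],onplane(ce[j]+[220,140],K,W,42))
E
python3 -c "
import cv2;i=cv2.imread('pics/w1z.png');cv2.imwrite('pics/w1z.png',cv2.resize(i,(800,400)))"
```

```text
disc (609.3029174804688, -122.62537384033203) 68.9134292602539
[np.float64(34.0), np.float64(33.0), np.float64(25.0), np.float64(25.0), np.float64(33.0), np.float64(34.0), np.float64(33.0), np.float64(27.0), np.float64(25.0), np.float64(33.0), np.float64(34.0), np.float64(33.0), np.float64(24.0), np.float64(25.0), np.float64(34.0), np.float64(34.0), np.float64(33.0), np.float64(24.0), np.float64(28.0), np.float64(34.0), np.float64(34.0), np.float64(32.0), np.float64(24.0), np.float64(29.0), np.float64(33.0), np.float64(34.0), np.float64(33.0), np.float64(24.0), np.float64(30.0), np.float64(33.0), np.float64(34.0), np.float64(33.0), np.float64(24.0), np.float64(28.0), np.float64(34.0), np.float64(34.0), np.float64(34.0), np.float64(24.0), np.float64(26.0), np.float64(33.0), np.float64(34.0), np.float64(33.0), np.float64(28.0), np.float64(29.0), np.float64(34.0), np.float64(34.0), np.float64(33.0), np.float64(29.0), np.float64(29.0), np.float64(34.0), np.float64(34.0), np.float64(33.0), np.float64(27.0), np.float64(26.0), np.float64(34.0), np.float64(34.0), np.float64(32.0), np.float64(25.0), np.float64(27.0), np.float64(34.0)]
[ 43  55  23  13 203] [274.12807882 201.1182266 ] [[ 610.16541618 -128.84734701   42.        ]]
```

View pics/w1z.png

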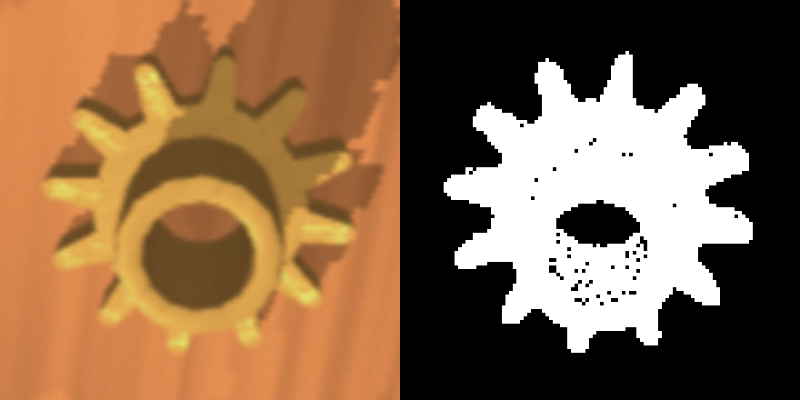

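Twelve teeth, 68.9 mm over the tips, centred at (609,-122.5). Descending onto the hub.

Request:
{"op": "apply_moves", "data": {
  "fingers": [0, 0, 0, 0, 0, 0],
  "dp": [
    [0.3, 0.2, -3],
    [0.3, 0.2, -6],
    [0.3, 0.2, -9],
    [0.3, 0.2, -11.3],
    [0.3, 0.2, -12.2],
    [0.3, 0.2, -12.2]
  ],
  "yaw": [-1, -2, -2, -2, -2, -2]
}}

```text
clock: 2.4
position: [608.7, -123.2, 190.0]
ee_rot: [0.746, -0.666, -0.002, 0.002]
contact_force: [0.5, 0.0, -0.1]
gripper_width: 85.6
```

Request:
{"op": "apply_moves", "data": {
  "fingers": [0.3, 0.6, 1, 1, 1, 1, 1],
  "dp": [
    [0, 0, 0],
    [0, 0, 0],
    [0, 0, 0],
    [0, 0, 0],
    [0, 0, 0],
    [0, 0, 0],
    [0, 0, 0]
  ],
  "yaw": [0, 0, 0, 0, 0, 0, 0]
}}

```text
clock: 3.1
position: [609.3, -123.2, 191.7]
ee_rot: [0.746, -0.666, -0.001, 0.001]
contact_force: [-0.4, 2.1, 6.0]
gripper_width: 33.5
```

Request:
{"op": "apply_moves", "data": {
  "fingers": [1, 1, 1, 1, 1, 1, 1, 1, 1, 1],
  "dp": [
    [0, 0, 2],
    [0, 0, 6],
    [-1, 3, 10],
    [-2, 7, 13],
    [-3.5, 11.5, 14],
    [-5, 16, 14],
    [-6.5, 20.5, 14],
    [-7.5, 25, 14],
    [-8.2, 28.5, 14],
    [-8.2, 29.5, 14]
  ],
  "yaw": [0, 0, 0, 0, 0, 0, 0, 0, 0, 0]
}}

```text
clock: 4.1
position: [526.0, 174.7, 331.2]
ee_rot: [0.747, -0.665, -0.001, 0.002]
contact_force: [0.1, -0.9, -2.5]
gripper_width: 33.2
```

Request:
{"op": "apply_moves", "data": {
  "fingers": [1, 1],
  "dp": [
    [0, 0, 0],
    [0, 0, 0]
  ],
  "yaw": [0, 0]
}}

```text
clock: 4.3
position: [525.8, 174.3, 330.6]
ee_rot: [0.747, -0.665, -0.002, 0.002]
contact_force: [0.4, 0.1, -2.7]
gripper_width: 33.3
```

Run:
```python
from h import *
im,K,W=snap("wrist","w2.png");s=read_state();print(s["position"],R.from_quat(s["ee_rot"]).as_matrix().round(3),s["gripper_width"],s["contact_force"])
np.savez("w2.npz",im=im,K=K,W=W)
print(proj([[527.5,117,66],[527.5,117,30]],K,W))
np.savez("t2.npz",**dict(zip("iKW",snap("top","t2.png"))))
```

```text
[525.93139055 173.80562283 330.6858417 ] [[ 0.115 -0.993 -0.006]
 [-0.993 -0.115 -0.001]
 [ 0.001  0.006 -1.   ]] 33.260650975756505 [ 0.10969954 -0.86128325 -3.35424428]
[[285.43934291 129.31874007]
 [284.61242463 123.37398114]]
```

View pics/w2.png

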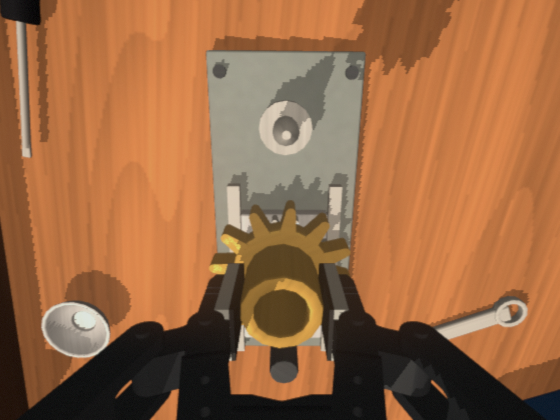

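The gear is held level with its hub up. The shoulder ring is centred near (286,127), with the handle's dark rod at (285,365).

Run:
```python
from h import *
d=np.load("w2.npz");im,K,W=d["im"],d["K"],d["W"]
g=cv2.cvtColor(im,6)
x0,y0=245,90;c=g[y0:170,x0:330]
hsv=cv2.cvtColor(im,40)[y0:170,x0:330]
print(c[37,::4])
m=((c>150)).astype('u1')
n,l,st,ce=cv2.connectedComponentsWithStats(m);i=1+st[1:,4].argmax()
ct=max(cv2.findContours((l==i).astype('u1'),0,1)[0],key=len)
e=cv2.fitEllipse(cv2.convexHull(ct));px=np.array(e[0])+[x0,y0];print(st[i],e,"shoulder",px,onplane(px,K,W,30))
p=onplane(ct[:,0]+[x0,y0],K,W,30)[:,:2].astype('f4');print(cv2.minEnclosingCircle(p))
# gear in hand: tooth tip circle on bottom-disc top plane, bore on hub top plane
hs=cv2.cvtColor(im,40);m=cv2.inRange(hs,(17,110,50),(34,255,255));
q=onplane([(281,311)],K,W,181);print("hubtop",q)
vis=np.hstack([cv2.resize(im[90:170,245:330],(400,376),interpolation=2),cv2.resize(im[200:360,195:365],(400,376),interpolation=2)])
cv2.imwrite("pics/w2z.png",vis)
```

```text
[154 154 155 156 203 196 201 145 109 110 109 107 101  93 196 207 199 111
 152 152 152 151]
[   0    0   85   80 4486] ((29.216691970825195, 40.89126968383789), (81.85546112060547, 219.58668518066406), 93.16680145263672) shoulder [274.21669197 130.89126968] [[534.55763398 123.36895465  30.        ]]
((524.7257690429688, 123.27173614501953), 42.9635124206543)
hubtop [[524.337594   173.48961233 181.        ]]
```

View pics/w2z.png

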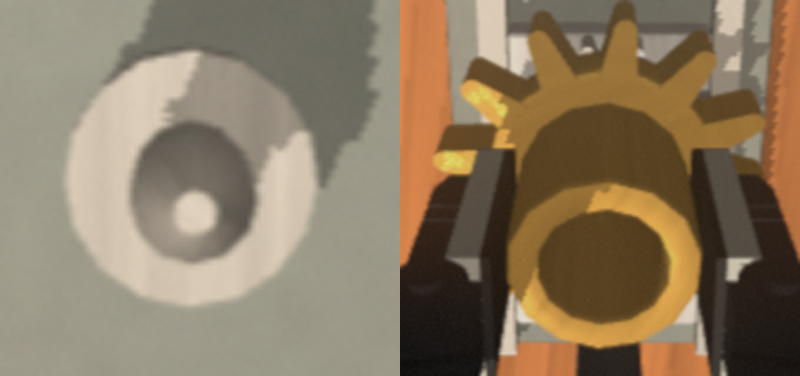

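Run:
```python
from h import *
d=np.load("w2.npz");K,W=d["K"],d["W"]
print(onplane((285.8,127.8),K,W,30),onplane((286.6,135.3),K,W,66),onplane((281.7,312.8),K,W,181))
```

```text
[[526.23110085 120.10441724  30.        ]] [[526.28565689 120.71387479  66.        ]] [[523.96540423 174.28910787 181.        ]]
```

Request:
{"op": "apply_moves", "data": {
  "fingers": [1, 1, 1, 1, 1, 1, 1],
  "dp": [
    [0, -2, 0],
    [0.1, -4.5, -1],
    [0.2, -5.4, -3],
    [0.2, -5.4, -5],
    [0.2, -5.4, -6.4],
    [0.2, -5.4, -6.4],
    [0.2, -5.4, -6.4]
  ],
  "yaw": [0, 0, 0, 0, 0, 0, 0]
}}

```text
clock: 5.1
position: [528.5, 118.7, 267.1]
ee_rot: [0.746, -0.666, -0.001, 0.002]
contact_force: [-0.1, 0.2, -2.5]
gripper_width: 33.5
```

Run:
```python
from h import *
s=read_state();print(s["position"],R.from_quat(s["ee_rot"]).as_matrix().round(4)[:,2],s["contact_force"])
im,K,W=snap("side")
c=proj([[526.3,120.4,66]],K,W)[0].astype(int);x,y=c;print(c)
cv2.imwrite("pics/s3.png",cv2.resize(im[y-60:y+60,x-80:x+80],None,fx=5,fy=5,interpolation=2))
```

```text
[528.46874898 118.69044112 267.08893088] [-0.0051 -0.0014 -1.    ] [-0.08292545  0.23972685 -2.54552546]
[228 187]
```

View pics/s3.png

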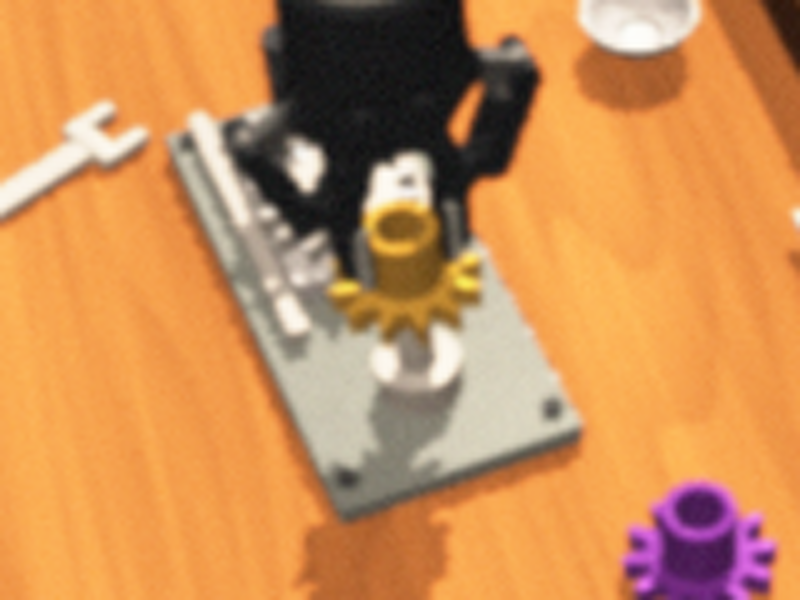

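The gear hangs squarely above the post, with its tip just under the disc. Lowering gently and checking the force.

Request:
{"op": "apply_moves", "data": {
  "fingers": [1, 1, 1, 1, 1, 1],
  "dp": [
    [-0.05, 0.15, -0.2],
    [-0.05, 0.15, -0.6],
    [-0.05, 0.15, -1.1],
    [-0.05, 0.15, -1.6],
    [-0.05, 0.15, -2.1],
    [-0.05, 0.15, -2.1]
  ],
  "yaw": [0, 0, 0, 0, 0, 0]
}}

```text
clock: 5.75
position: [527.8, 120.5, 245.6]
ee_rot: [0.746, -0.666, -0.002, 0.003]
contact_force: [-0.8, -0.0, -2.7]
gripper_width: 33.4
```

Request:
{"op": "apply_moves", "data": {
  "fingers": [1, 1, 1, 1, 1, 1],
  "dp": [
    [0, 0, -0.3],
    [0, 0, -0.7],
    [0, 0, -1.1],
    [0, 0, -1.5],
    [0, 0, -1.9],
    [0, 0, -1.9]
  ],
  "yaw": [0, 0, 0, 0, 0, 0]
}}

```text
clock: 6.35
position: [527.6, 120.3, 225.9]
ee_rot: [0.746, -0.666, -0.002, 0.003]
contact_force: [0.6, 0.1, -2.3]
gripper_width: 33.5
```

Threaded with no contact; the underside is at about 34 mm. Last few millimetres.

Request:
{"op": "apply_moves", "data": {
  "fingers": [1, 1, 1, 1, 1, 1],
  "dp": [
    [0, 0, -0.1],
    [0, 0, -0.2],
    [0, 0, -0.3],
    [0, 0, -0.4],
    [0, 0, -0.45],
    [0, 0, -0.45]
  ],
  "yaw": [0, 0, 0, 0, 0, 0]
}}

```text
clock: 6.95
position: [527.6, 120.4, 221.8]
ee_rot: [0.746, -0.666, -0.002, 0.003]
contact_force: [-2.0, -0.6, 0.6]
gripper_width: 33.4
```

The vertical force rose from -2.5 to +0.6 N, so the gear is resting on the shoulder. Releasing and rising.

Request:
{"op": "apply_moves", "data": {
  "fingers": [0.7, 0.4, 0, 0, 0, 0],
  "dp": [
    [0, 0, 0],
    [0, 0, 0],
    [0, 0, 0],
    [0, 0, 0],
    [0, 0, 0],
    [0, 0, 0]
  ],
  "yaw": [0, 0, 0, 0, 0, 0]
}}

```text
clock: 7.55
position: [527.7, 120.4, 221.8]
ee_rot: [0.746, -0.666, -0.002, 0.003]
contact_force: [-1.0, -0.2, 0.4]
gripper_width: 85.3
```

Request:
{"op": "apply_moves", "data": {
  "fingers": [0, 0, 0, 0, 0, 0, 0, 0, 0],
  "dp": [
    [0, 0, 2],
    [0, 0, 5],
    [0, 0, 9],
    [-0.3, 4, 11],
    [-0.7, 8.5, 11],
    [-1.1, 13, 11],
    [-1.3, 15.5, 11],
    [-1.3, 15.5, 11],
    [-1.3, 15.5, 11]
  ],
  "yaw": [0, 0, 0, 0, 0, 0, 0, 0, 0]
}}

```text
clock: 8.45
position: [514.4, 275.7, 331.5]
ee_rot: [0.747, -0.665, -0.002, 0.003]
contact_force: [-0.0, -0.5, -0.3]
gripper_width: 85.7
```

Run:
```python
from h import *
im,K,W=snap("wrist","w4.png");s=read_state();print(s["position"],s["gripper_width"],s["contact_force"])
np.savez("w4.npz",im=im,K=K,W=W)
print(proj([[510,283,90]],K,W))
```

```text
[514.51974867 274.95314075 331.5518678 ] 85.61453059240179 [-0.06454062 -0.47808224  0.2858519 ]
[[282.72398391 236.33176739]]
```

View pics/w4.png

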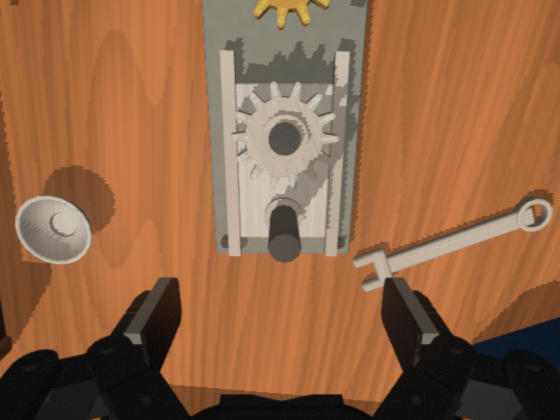

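The master gear is at (285,138) and the handle's top at about (284,246).

Run:
```python
from h import *
d=np.load("w4.npz");im,K,W=d["im"],d["K"],d["W"]
h=onplane((284,246),K,W,90)[0];m=onplane((285,138),K,W,50)[0];print(h,m,onplane((283,214),K,W,28))
b=onplane([(218,250),(351,250),(205,100),(366,60)],K,W,12);print(b)
p=np.array([526.3,120.4]);print(np.hypot(*(h[:2]-p)),np.hypot(*(m[:2]-p)),(p-h[:2])/np.hypot(*(h[:2]-p)))
g=cv2.cvtColor(im,6)[235:275,255:315];print(g[::3,29])
```

```text
[508.36594592 289.72877413  90.        ] [514.68783512 225.89903702  50.        ] [[508.18218015 290.36425625  28.        ]]
[[561.11496824 336.95214522  12.        ]
 [442.5161455  323.51944817  12.        ]
 [578.67041435 209.278571    12.        ]
 [459.72822238 166.35430973  12.        ]]
170.27584691790682 106.13618226327814 [ 0.10532353 -0.99443801]
[ 79  81  83  81  80  83  82  81  81  94 125 126 126 125]
```

Request:
{"op": "apply_moves", "data": {
  "fingers": [0, 0, 0, 0, 0, 0],
  "dp": [
    [-0.5, 1.5, -2],
    [-0.5, 1.5, -5],
    [-0.5, 1.5, -8],
    [-0.5, 1.5, -10],
    [-0.5, 1.5, -10.4],
    [-0.5, 1.5, -10.4]
  ],
  "yaw": [0, 0, 0, 0, 0, 0]
}}

```text
clock: 9.1
position: [509.8, 289.0, 227.4]
ee_rot: [0.746, -0.666, -0.002, 0.004]
contact_force: [0.3, -0.1, -0.5]
gripper_width: 85.3
```

Request:
{"op": "apply_moves", "data": {
  "fingers": [0.4, 0.7, 1, 1, 1, 1, 1, 1],
  "dp": [
    [0, 0, 0],
    [0, 0, 0],
    [0, 0, 0],
    [0, 0, 0],
    [0, 0, 0],
    [0, 0, 0],
    [0, 0, 0],
    [0, 0, 0]
  ],
  "yaw": [0, 0, 0, 0, 0, 0, 0, 0]
}}

```text
clock: 9.9
position: [510.1, 289.2, 228.1]
ee_rot: [0.746, -0.666, -0.001, 0.003]
contact_force: [-1.8, -0.5, 5.6]
gripper_width: 20.5
```

Handle gripped. Sliding slowly.

Request:
{"op": "apply_moves", "data": {
  "fingers": [1, 1, 1, 1, 1, 1, 1, 1, 1, 1],
  "dp": [
    [0.03, -0.3, 0],
    [0.07, -0.7, 0],
    [0.1, -1, 0],
    [0.14, -1.3, 0],
    [0.17, -1.6, 0],
    [0.2, -1.9, 0],
    [0.23, -2.2, 0],
    [0.26, -2.5, 0],
    [0.3, -2.8, 0],
    [0.32, -3, 0]
  ],
  "yaw": [0, 0, 0, 0, 0, 0, 0, 0, 0, 0]
}}

```text
clock: 10.9
position: [513.3, 258.9, 228.2]
ee_rot: [0.746, -0.666, -0.001, 0.003]
contact_force: [-1.3, 1.3, 3.1]
gripper_width: 20.5
```

Request:
{"op": "apply_moves", "data": {
  "fingers": [1, 1, 1, 1, 1, 1, 1, 1],
  "dp": [
    [0.02, -0.2, 0],
    [0.04, -0.4, 0],
    [0.06, -0.6, 0],
    [0.08, -0.8, 0],
    [0.1, -1, 0],
    [0.11, -1.1, 0],
    [0.12, -1.2, 0],
    [0.12, -1.2, 0]
  ],
  "yaw": [0, 0, 0, 0, 0, 0, 0, 0]
}}

```text
clock: 11.7
position: [514.4, 247.8, 228.2]
ee_rot: [0.746, -0.666, -0.002, 0.002]
contact_force: [-2.9, 5.6, 1.1]
gripper_width: 20.8
```

Request:
{"op": "apply_moves", "data": {
  "fingers": [1, 1, 1, 1, 1],
  "dp": [
    [0.02, -0.2, 0],
    [0.03, -0.3, 0],
    [0.04, -0.4, 0],
    [0.05, -0.5, 0],
    [0.05, -0.5, 0]
  ],
  "yaw": [0, 0, 0, 0, 0]
}}

```text
clock: 12.2
position: [514.2, 246.5, 228.2]
ee_rot: [0.746, -0.666, -0.003, -0.001]
contact_force: [-8.0, 17.4, -0.4]
gripper_width: 21.0
```

Force is building while motion has nearly stopped, which looks like the stop. Letting go, rising and checking.

Request:
{"op": "apply_moves", "data": {
  "fingers": [0.6, 0.3, 0, 0, 0, 0],
  "dp": [
    [0, 0, 0],
    [0, 0, 0],
    [0, 0, 0],
    [0, 0, 0],
    [0, 0, 0],
    [0, 0, 0]
  ],
  "yaw": [0, 0, 0, 0, 0, 0]
}}

```text
clock: 12.8
position: [514.3, 246.0, 228.2]
ee_rot: [0.746, -0.666, -0.003, -0.001]
contact_force: [0.0, -0.6, -0.1]
gripper_width: 85.5
```

Request:
{"op": "apply_moves", "data": {
  "fingers": [0, 0, 0, 0, 0, 0, 0, 0],
  "dp": [
    [0, 0, 2],
    [0, 0, 5],
    [0, 0, 8],
    [0, 0, 10],
    [0, 0, 11],
    [0, -1, 12],
    [0, -1.5, 12],
    [0, -1.5, 12]
  ],
  "yaw": [0, 0, 0, 0, 0, 0, 0, 0]
}}

```text
clock: 13.6
position: [514.0, 229.9, 347.3]
ee_rot: [0.746, -0.666, -0.004, 0.0]
contact_force: [0.8, 0.1, 1.0]
gripper_width: 85.2
```

Run:
```python
from h import *
im,K,W=snap("wrist","w5.png");s=read_state();print(s["position"],s["gripper_width"],s["contact_force"])
np.savez("w5.npz",im=im,K=K,W=W)
cv2.imwrite("pics/w5z.png",cv2.resize(im[0:270,150:430],(800,771))[:600])
print(proj([[526.3,120.4,72],[512.5,250.6,90]],K,W))
```

```text
[514.07766041 230.24359984 347.00916253] 85.2049490737537 [-0.0144813   0.96731898 -0.36794654]
[[277.99651876  38.12989278]
 [277.07519412 241.62112088]]
```

View pics/w5z.png

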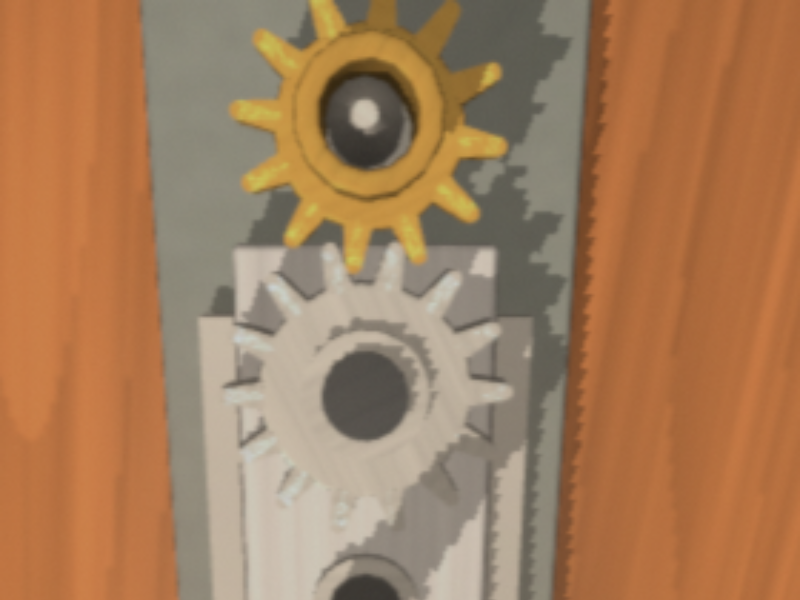

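Gear seated on the post with the pin inside the bore. A brass tooth sits between two steel teeth at (355,260). Measuring the centre distance.

Run:
```python
from h import *
d=np.load("w5.npz");im,K,W=d["im"],d["K"],d["W"]
f=280/800
def P(pts,z): return onplane(np.array(pts)*f+[150,0],K,W,z)[:,:2]
def circ(p):
    A=np.c_[2*p,np.ones(len(p))];s=np.linalg.lstsq(A,(p**2).sum(1),rcond=None)[0];return s[:2],2*np.sqrt(s[2]+s[:2]@s[:2])
b,db=circ(P([(234,110),(246,187),(290,243),(355,270),(421,260),(476,217),(504,146),(499,68),(256,34)],42))
m,dm=circ(P([(328,245),(398,243),(458,273),(500,328),(512,392),(270,275),(236,330),(226,393),(247,455),(286,503),(340,527)],42))
print("brass",b,db,"master",m,dm,"dist",np.hypot(*(b-m)))
hub=P([(366,112)],72)[0];print("hub",hub,"tip",P([(364,114)],66))
hc=P([(366,395)],50)[0];print(hc)
h=onplane((278,238),K,W,90);print(h)
# handle top contour extent
g=cv2.cvtColor(im,6);print(g[200:275:3,278])
im2,K2,W2=snap("top");cv2.imwrite("pics/t6.png",cv2.resize(im2[205:300,115:270],None,fx=5,fy=5,interpolation=2))
```

```text
brass [525.29315641 121.27175522] 67.60198815994549 master [518.44931518 185.32190363] 76.52082402422313 dist 64.41474733788749
hub [526.16929427 120.99525325] tip [[526.65346259 120.85415085]]
[519.12480198 185.29366159]
[[512.16232469 247.77632091  90.        ]]
[119  59  58  58  56  57  58  56  55  60  81  83  82  81  82  84  83  82
  88 135 136 135 136 135 135]
```

```bash
python3 -c "
from bench import *
print(read_state()['clock']);print(job_done())"
```

```text
13.7
the job is handed in; nothing more can be done
None
```

I put the brass 12-tooth gear on the tester's post, hub up, slid the carriage in and let go. The job was handed in at 13.7 s, with no verdict reported.

- **Right gear:** before picking it, I counted 12 teeth and measured 68.9 mm over the tips.
- **Seating:** it went over the pin with no contact until the shoulder. The vertical force then rose by about 3 N at the expected height. I did not check the seating from the side afterwards. The last picture shows the pin inside the bore.
- **Carriage:** I pushed the handle until motion nearly stopped and the force rose to about 17 N.
- **Mesh:** the last picture shows a brass tooth between two steel teeth. The centre distance measured 64.4 mm, or about 66.4 mm once scaled to the known gear sizes; 66 mm is right.
- **Disagreement:** the handle measured about 128 mm from the post, where 131 mm is expected. I put that down to calibration and my pixel reading.
- **At hand-in:** the gripper was open, above and clear of everything.

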